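# Stop the lathe and shut its dust gate

## Robot

A 6-joint arm with a two-finger parallel gripper is mounted at the origin on the work surface. World frame = base frame: x ahead of the robot, y to its left, z up, the work surface at z = 0. Lengths are in m, angles in rad, forces in N, time in s.
With the tool pointing down it reaches from about 0.325 to 0.9 m from the base axis. Payload 6.1 kg.
Tool frame: the origin (TCP) lies on the mounting face of the last link; the fingertips stand 173 mm ahead of it and the grasp point (between the pads) lies 155 mm ahead of it; z points along the fingers, y is the line along which they close (so a half turn about z gives the same grasp; the last joint's range is limited). The gripper opens to 85 mm and grips with 20 to 120 N. Pads are 22 mm wide; open, the fingers measure 114 mm over their backs; the gripper's body (76 mm by 85 mm) begins 54 mm behind the grasp point. The pads swing forward as they close: fully open they stand 13 mm farther back than shut.
Start: joints at [1.205, 0.22, 1.526, -0, 1.395, -0.126], TCP at [0.148, 0.607, 0.405] pointing down, gripper open.
Joint ranges: [-2.98, 2.98], [-0.91, 2.08], [0.09, 2.57], [-1.24, 4.39], [0.2, 2.65], [-2.68, 2.68]. Speed limits (rad/s): [2.57, 2.57, 3.01, 3.14, 3.14, 3.14].

## Interface

Orientations are given as a rotation vector (axis times angle).
In Python, from plant import r, cams, order gives the robot as it stands.
- The arm moves only by the tool step_arm, never from a script. Its argument "deltas" is one flat list of numbers, 7 for each row, row after row: the shift along the tool's x, y, z in cm, then the turn, a rotation vector about the tool's x, y, z in degrees, then the opening, from -1 (shut) to 1 (fully open). A call has 1 to 8 rows; each row shifts and turns the commanded pose from where the row before left it, along the tool's axes as they then stand; what a row does not reach is not made up. A row lasts 1/12 s, in which the tool goes at most 41.7 mm and 7.16 degrees, less where a joint would pass 70% of its speed; a pose out of reach is approached as far as the arm can. A call with a gripper value outside its range is refused whole. The fingers move at their own pace and stop on an object; "grip_force" is the grip in N (left out, the last holds). Time passes only in rows, so rows that do not move let the fingers close. It gives the time, the measured TCP pose, the force, the opening and the grip force at its end, in the units of the state.
- r.get_state(): the state, without advancing time (a new reading comes with each control period).
- cams.get_image(name): name is "scene" or "top" or "wrist"; returns a dict with "color" (420x560x3 uint8, red, green, blue), "range_z" (420x560 float32, m along the optical axis (not along the pixel's ray), 0 where there is no reading), "mtx" (3x3 intrinsics, pixels), "k1" (the pictures are not rectified: a ray, as slopes to the right and down, at radius r is drawn at 1 + k1 r^2 times it, then the intrinsics apply), "R" (3x3) and "t" (3): a world point X has camera coordinates R X + t. Camera axes: x right, y down, z forward; pixel columns grow to the right and rows downward; lengths in m; the calibration is good to about 2 mm. A picture is of the moment at which its call begins.
- order.hand_in(): hands the job in; it is judged then, once.
The state is a dict: "time": time; "joints": joint angles; "qvel": joint speeds; "effort": joint torques, N m; "tcp_pos": TCP position; "orientation": TCP orientation; "ft_force": force on the tool from outside, world axes, zero at the start; "wrist_torque": the same for the moment, N m; "grip_width": finger opening in m; "finger_force": force on a finger pad.
Only numpy, scipy, OpenCV 4.12 (cv2) and the standard library are available. Lean on these libraries where they do the work, as an engineer would, in place of code of your own. Each camera call takes 0.05 s, during which the arm holds its last target. There are 200 camera calls.

## Task

Shut the turning station down with the fingertips: gently press the lathe's stop button, the wide mushroom-headed one on the control box, all the way down and let it come back up, then push the dust gate's blade fully shut (it has an upturned flange to push on). Do not touch the other three buttons, and leave everything else on the bench standing where it is. Nothing needs to be grasped or lifted; withdraw from everything at the end.

Things in the scene. Friction and masses are not known exactly. Their poses are not given: they have to be found in the camera images.
- control_box: grey control box of the lathe fixed on the bench, 140 x 140 mm, its bare metal face level at 49 mm above the bench; four black push buttons stand on it in two rows of two, 58 mm apart, in any arrangement; origin under its centre, z up
- stop_base: steel collar (26 mm across, 5 mm high) of the stop button, fixed on the box's face; origin at its underside on the face, z up; carries the stop button
- stop_top (a point): centre of the top of the stop button: a black mushroom head 40 mm across with a low dome, by far the widest of the four; at rest its top is 31 mm above the box's face (80 mm above the bench); the point moves with the button
- stop (a joint): how far the stop button is pressed down: 0 at rest, 0.008 m fully down against its end stop; its spring pushes back with 1.4 N at first and 5 N when fully down, and returns it when let go
- round_button_base: collar of the round button, a flat-topped black cylinder 22 mm across, top 18 mm above the box's face; not to be touched; origin on the face
- square_button_base: collar of the square button, a black block 22 x 22 mm, top 18 mm above the box's face; not to be touched; origin on the face
- pin_button_base: collar of the pin button, a black pin 12 mm thick, top 22 mm above the box's face; not to be touched; origin on the face
- gate: dust gate, an aluminium frame fixed on the bench over a dark round dust port 88 mm across; 130 x 130 mm, 36 mm high at its side rails; origin under its centre, z up; the blade slides along its x axis and shuts towards its +x
- gate_blade (a joint): how far the gate's steel blade is drawn out: 0 shut (against its end stop, port covered), up to 0.08 m open towards the frame's -x; it slides with about 2.5 N of friction and stays where it is left
- gate_flange (a point): centre of the outer face of the upturned flange at the blade's outer end: a steel strip 94 mm wide along the gate's y, 4 mm thick, reaching from 23 to 65 mm above the bench; the point is 45 mm above the bench and, when shut, 74 mm from the frame's centre towards its -x; it moves with the blade. Outer face looks to the gate's -x
- finial: bystander: turned wooden finial standing on its 40 mm foot, 90 mm tall, beyond the gate; origin at its foot
- wax_jar: bystander: jar of wax, 48 mm across and 50 mm tall, beside the control box; origin under its centre
- spindle: bystander: dark turned spindle standing upright, 36 mm thick, 100 mm tall; origin at its foot
- chuck_ring: bystander: steel ring, 66 mm outside, 40 mm inside, 18 mm high, lying flat; origin under its centre
- bowl: bystander: small turned wooden bowl, 100 mm across the rim, 45 mm tall; origin under its centre
- gouge: bystander: turning tool with a wooden handle, 260 mm long, lying on the bench; x runs along it towards its tip
- blank: bystander: upright round wooden blank, 44 mm thick, 75 mm tall; origin under its centre
Mind the look-alikes: they are no part of the job. What is shaped like the gate but green or pink is not meant.

How it is judged:
By the outcome, as a careful person would: the job done as asked, in the order asked, and still so for the second after the job is handed in, with the robot touching nothing.
It also fails if it takes over 48 s, if anything falls off the work surface, if the arm or the gripper's body presses on something with over 40 N, if the wrist force passes 120 N, or if a joint passes its speed limit or range.

## Working session

There is one attempt and no reset: what is moved stays moved. The work goes in short steps, Python scripts to look and compute and a tool call to move; the robot and the scene stay as the last step left them, time stands still between calls to the robot, and variables do not carry over. Pictures are saved under pics/ and viewed, at most 10 in all, crops included, and the job is handed in when it is done.

Besides the shell and the picture viewer there is one more tool, called after "Emit:" as name(argument=value, ...) on one line, values as JSON. step_arm: Moves the arm, as the interface text tells. Its arguments: {"type":"object","properties":{"deltas":{"type":"array"},"grip_force":{"type":"number"}},"required":["deltas"]}

```bash
mkdir -p pics; ls
cat > h.py <<'E'
import numpy as np, cv2
from plant import r, cams, order
def grab(n):
    im=cams.get_image(n); return im
def save(im,p,box=None,s=1):
    c=im["color"][...,::-1]
    if box: c=c[box[1]:box[3],box[0]:box[2]]
    cv2.imwrite(p,cv2.resize(c,None,fx=s,fy=s,interpolation=cv2.INTER_CUBIC))
def ray(im,u,v):
    K=im["mtx"];d=np.array([im["k1"],0,0,0],float)
    x,y=cv2.undistortPoints(np.array([[[u,v]]],float),K,d)[0,0]
    return -im["R"].T@im["t"], im["R"].T@np.array([x,y,1.])
def plane(im,u,v,z):
    o,d=ray(im,u,v); return o+d*(z-o[2])/d[2]
def rng(im,u,v):
    o,d=ray(im,u,v); return o+d*im["range_z"][int(round(v)),int(round(u))]
E
python3 - <<'E'
from h import *
for n in("top","scene"):
    im=grab(n); save(im,f"pics/{n}0.png"); np.savez(f"{n}0.npz",**im)
s=r.get_state(); print(s["time"],s["tcp_pos"],s["orientation"],s["grip_width"])
E
```

```text
pics
0.1 [0.14837688 0.60688113 0.40371035] [-3.75775073e-01 -3.11861478e+00  2.68454672e-03] 0.08536600105515178
```

View pics/top0.png

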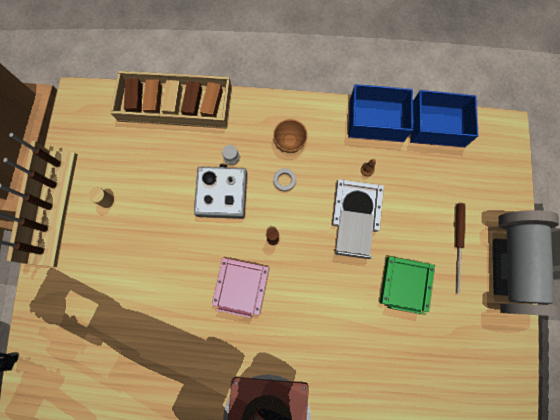

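View pics/scene0.png

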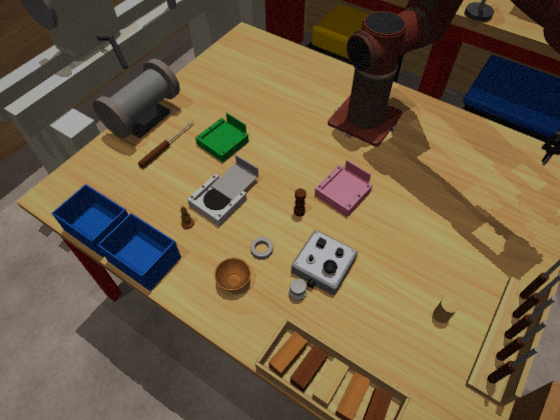

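The top view shows the control box around (220,192), with candidate buttons at (209,178), (230,181), (211,199) and (229,200). The grey gate is at (358,215) with its blade drawn towards the robot. The pink (241,287) and green (408,284) look-alikes are not meant. I'll enlarge a crop and measure.

```bash
cat > m.py <<'E'
from h import *
t=dict(np.load("top0.npz")); s=dict(np.load("scene0.npz"))
a=cv2.resize(t["color"][150:230,180:260],(400,400),interpolation=cv2.INTER_CUBIC)
b=cv2.resize(s["color"][220:300,285:365],(400,400),interpolation=cv2.INTER_CUBIC)
c=cv2.resize(t["color"][170:270,320:400],(320,400),interpolation=cv2.INTER_CUBIC)
d=cv2.resize(s["color"][145:225,180:270],(400,356),interpolation=cv2.INTER_CUBIC)
o=np.zeros((600,800,3),np.uint8); 
o[:300,:300]=cv2.resize(a,(300,300));o[:300,310:610]=cv2.resize(b,(300,300))
o[305:595,:240]=cv2.resize(c,(240,290)); o[305:595,310:640]=cv2.resize(d,(330,290))
cv2.imwrite("pics/crop.png",o[...,::-1])
# dark blobs on box, in both views
for n,im,(x0,y0,x1,y1) in(("top",t,(193,165,248,220)),("scene",s,(290,230,358,292))):
    g=im["color"].max(2)[y0:y1,x0:x1]
    k,l,st,ce=cv2.connectedComponentsWithStats((g<60).astype(np.uint8))
    for i in range(1,k):
        if st[i,4]>15: 
            u,v=ce[i]+[x0,y0]; print(n,st[i,:5],np.round([u,v],1),np.round(plane(im,u,v,.08),4),np.round(rng(im,u,v),4))
# points by range: heights in the box & gate regions
def cloud(im,x0,y0,x1,y1):
    return np.array([np.r_[rng(im,u,v),u,v] for v in range(y0,y1) for u in range(x0,x1) if im["range_z"][v,u]>0])
for n,im,bx,bg in(("top",t,(185,155,255,225),(325,172,390,262)),("scene",s,(285,225,362,298),(182,150,265,226))):
    P=cloud(im,*bx); 
    for lo,hi in((.044,.054),(.062,.073),(.074,.084)):
        Q=P[(P[:,2]>lo)&(P[:,2]<hi)]
        print(n,"box",lo,len(Q),Q.mean(0).round(4),np.ptp(Q,axis=0)[:2].round(3))
        if lo==.044: R=cv2.minAreaRect((Q[:,:2]*1000).astype(np.float32)); print(R)
    P=cloud(im,*bg); np.save(n+"gate.npy",P)
    print(n,"gate hist",np.histogram(P[:,2],np.arange(-.005,.076,.005))[0])
    for lo,hi in((.028,.042),(.05,.072)):
        Q=P[(P[:,2]>lo)&(P[:,2]<hi)]; print(n,lo,len(Q),Q.mean(0).round(4),cv2.minAreaRect((Q[:,:2]*1000).astype(np.float32)))
E
python3 m.py
```

```text
top [ 10   7  13  13 131] [208.9 177.7] [0.6246 0.21   0.08  ] [0.6257 0.2107 0.0764]
top [12 31  7  7 40] [207.8 199. ] [0.5653 0.2061 0.08  ] [0.5685 0.2089 0.0658]
top [32 31  8  8 55] [228.8 199.7] [0.5679 0.1493 0.08  ] [0.5705 0.1509 0.0688]
top [ 3 50 48  3 63] [219.3 216.2] [0.521  0.1698 0.08  ] [0.5313 0.1789 0.0247]
scene [26  8 10 10 64] [320.6 242.9] [0.5839 0.1555 0.08  ] [0.58   0.1537 0.0729]
scene [46 18  7 10 50] [339.1 252.3] [0.5815 0.2122 0.08  ] [0.5753 0.2101 0.0688]
scene [19 25  4  6 16] [310.6 257.9] [0.639  0.1573 0.08  ] [0.6328 0.1543 0.0677]
scene [  2  27  64  35 332] [317.5 279.8] [0.684  0.2061 0.08  ] [0.6656 0.1982 0.0394]
scene [ 34  30  13  14 145] [329.7 266.7] [0.6332 0.2132 0.08  ] [0.6354 0.214  0.0845]
top box 0.044 1883 [5.999000e-01 1.801000e-01 4.880000e-02 2.204068e+02 1.903925e+02] [0.177 0.139]
((617.7559204101562, 183.43350219726562), (174.9156494140625, 135.99874877929688), 2.2252488136291504)
top box 0.062 146 [5.844000e-01 1.799000e-01 6.770000e-02 2.188836e+02 1.940274e+02] [0.086 0.089]
top box 0.074 127 [6.285000e-01 2.103000e-01
[... 712 characters left out ...]
2.7668848037719727)
scene box 0.062 123 [5.822000e-01 1.751000e-01 6.820000e-02 3.267561e+02 2.481382e+02] [0.087 0.086]
scene box 0.074 133 [6.286000e-01 2.093000e-01 7.880000e-02 3.293233e+02 2.648947e+02] [0.068 0.081]
scene gate hist [ 683 2383  449   94  204  528  735  444  430  133   40   31   25   34
   33    6]
scene 0.028 1322 [ 5.518000e-01 -2.102000e-01  3.350000e-02  2.243797e+02  1.874682e+02] ((550.7622680664062, -213.2091522216797), (309.9279479980469, 181.02259826660156), 19.0714054107666)
scene 0.05 126 [ 5.074000e-01 -2.042000e-01  6.070000e-02  2.331429e+02  1.738889e+02] ((581.5934448242188, -207.98440551757812), (94.69627380371094, 272.49188232421875), 85.90385437011719)
```

View pics/crop.png

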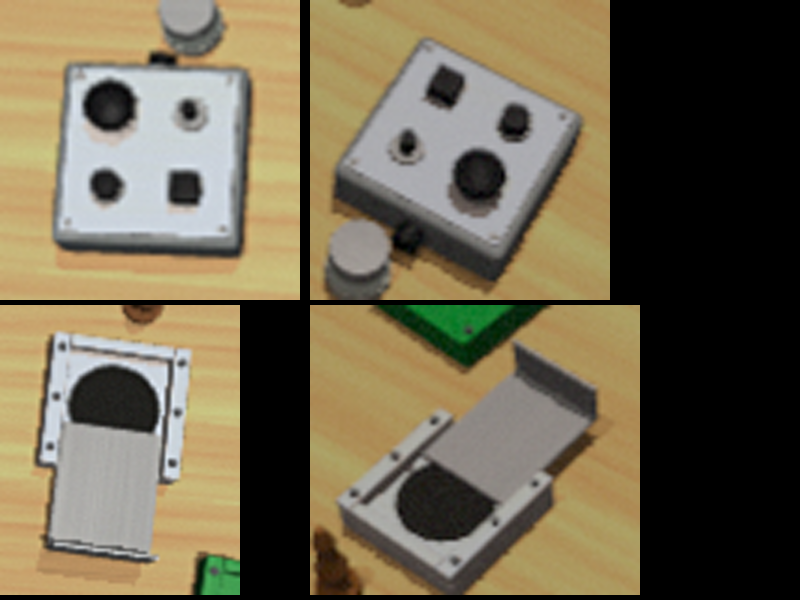

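The crop confirms it. The mushroom head at top (209,178) / scene (330,267) is by far the widest. The others are the pin (230,180), the round button (208,199) and the square button (229,200). The gate is the grey frame with its flange at top (354.8,254.5), on the robot's side. Next I'll fix the exact positions from the two views.

```bash
cat > m2.py <<'E'
from h import *
from scipy.spatial.transform import Rotation as Ro
t=dict(np.load("top0.npz")); s=dict(np.load("scene0.npz"))
def tri(p,q):
    o1,d1=ray(t,*p);o2,d2=ray(s,*q); A=np.c_[d1,-d2]; k=np.linalg.lstsq(A,o2-o1,rcond=None)[0]
    a,b=o1+k[0]*d1,o2+k[1]*d2; return ((a+b)/2).round(4),round(np.linalg.norm(a-b),4)
print("stop",tri((208.9,177.7),(329.7,266.7)))
print("round",tri((210.3,199),(339.1,252.3)),"square",tri((228.8,199.7),(320.6,242.9)))
# frame outline corners, crop coords -> px; far-left, far-right, near-right, near-left on rails z=.036
T=[(52,335),(188,350),(172,480),(40,465)]
C=np.array([plane(t,x/3+320,(y-305)/2.9+170,.036) for x,y in T]); print("frame top",C.round(3).tolist(),C.mean(0).round(4))
S=[(440,412),(340,500),(455,565),(552,478)]
D=np.array([plane(s,(x-310)/330*90+180,(y-305)/290*80+145,.036) for x,y in S]); print("frame scene",D.round(3).tolist(),D.mean(0).round(4))
# flange from range, along-blade tilt
for n in("top","scene"):
    P=np.load(n+"gate.npy"); Q=P[(P[:,2]>.045)&(P[:,2]<.07)&(P[:,0]<.49)]
    R=cv2.minAreaRect((Q[:,:2]*1000).astype(np.float32)); print(n,len(Q),Q[:,:3].mean(0).round(4),R)
# flange top corners
f=[(48,543),(157,560)]; g=[(517,343),(596,388)]
print([plane(t,x/3+320,(y-305)/2.9+170,.065).round(4).tolist() for x,y in f],[plane(s,(x-310)/330*90+180,(y-305)/290*80+145,.065).round(4).tolist() for x,y in g])
st=r.get_state(); M=Ro.from_rotvec(st["orientation"]).as_matrix(); print(M.round(4),st["tcp_pos"])
E
python3 m2.py
```

```text
stop (array([0.6279, 0.2117, 0.0697]), np.float64(0.0011))
round (array([0.57  , 0.2058, 0.0573]), np.float64(0.0047)) square (array([0.5727, 0.1515, 0.0603]), np.float64(0.0018))
frame top [[0.658, -0.144, 0.036], [0.654, -0.273, 0.036], [0.524, -0.262, 0.036], [0.529, -0.139, 0.036]] [ 0.5914 -0.2045  0.036 ]
frame scene [[0.53, -0.264, 0.036], [0.652, -0.273, 0.036], [0.65, -0.152, 0.036], [0.534, -0.14, 0.036]] [ 0.5914 -0.2072  0.036 ]
top 82 [ 0.4493 -0.1979  0.0607] ((449.87860107421875, -197.08782958984375), (93.68325805664062, 4.397744178771973), 86.52362060546875)
scene 119 [ 0.4495 -0.1966  0.0584] ((449.1499938964844, -198.50205993652344), (94.69923400878906, 7.11005973815918), 85.7867202758789)
[[0.4519, -0.1467, 0.065], [0.4436, -0.2442, 0.065]] [[0.447, -0.24, 0.065], [0.4508, -0.152, 0.065]]
[[-9.714e-01  2.375e-01 -6.000e-04]
 [ 2.375e-01  9.714e-01 -1.600e-03]
 [ 2.000e-04 -1.700e-03 -1.000e+00]] [0.14837688 0.60688113 0.40371035]
```

Emit:
step_arm(deltas=[0,0,0,0,0,-4.85,-1,0,0,0,0,0,-4.85,-1,-2.5,-1.8,0,0,0,0,-1,-2.5,-1.8,0,0,0,0,-1,-2.5,-1.8,0,0,0,0,-1,-2.5,-1.8,0,0,0,0,-1,-2.5,-1.8,0,0,0,0,-1,-2.5,-1.8,0,0,0,0,-1], grip_force=20)

```text
time: 0.77
tcp_pos: [0.2912, 0.4876, 0.4042]
orientation: [-0.11, -3.139, 0.001]
ft_force: [0.5, 0.4, -0.0]
grip_width: -0.0002
finger_force: 0.0
```

Emit:
step_arm(deltas=[-2.5,-1.8,0,0,0,0,-1,-2.5,-1.8,0,0,0,0,-1,-2.5,-1.8,0,0,0,0,-1,-2.5,-1.8,0,0,0,0,-1,-2.5,-1.8,0,0,0,0,-1,-2.5,-1.8,0,0,0,0,-1,-2.5,-1.8,0,0,0,0,-1,-2.5,-1.8,0,0,0,0,-1])

```text
time: 1.43
tcp_pos: [0.4807, 0.3299, 0.4042]
orientation: [-0.111, -3.139, 0.001]
ft_force: [0.0, 0.1, 0.3]
grip_width: 0.0001
finger_force: 0.0
```

Emit:
step_arm(deltas=[-2.5,-1.8,0,0,0,0,-1,-2.5,-1.8,0,0,0,0,-1,-2.5,-1.8,0,0,0,0,-1,-2,-1.8,0,0,0,0,-1,0,0,0,0,0,0,-1,0,0,0,0,0,0,-1])

```text
time: 1.93
tcp_pos: [0.5702, 0.2513, 0.4038]
orientation: [-0.115, -3.138, 0.0]
ft_force: [-1.1, 0.1, -0.1]
grip_width: 0.0002
finger_force: 0.0
```

Emit:
step_arm(deltas=[-2,-1.2,0,0,0,0,-1,-2,-1.2,0,0,0,0,-1,-2,-1.3,0,0,0,0,-1,0,0,3,0,0,0,-1,0,0,3,0,0,0,-1,0,0,2,0,0,0,-1,0,0,0,0,0,0,-1,0,0,0,0,0,0,-1])

```text
time: 2.6
tcp_pos: [0.6256, 0.2123, 0.3232]
orientation: [-0.109, -3.136, 0.001]
ft_force: [0.1, 0.4, 0.2]
grip_width: 0.0
finger_force: 0.0
```

Run:
```python
from h import *
w=grab("wrist"); save(w,"pics/w1.png"); np.savez("w1.npz",**w); t=grab("top"); a=t["color"][150:230,180:260]
print(r.get_state()["tcp_pos"], -w["R"].T@w["t"], w["R"][2])
P=np.array([np.r_[rng(w,u,v),u,v] for v in range(0,420,2) for u in range(0,560,2) if w["range_z"][v,u]>0])
Q=P[(P[:,2]>.07)&(P[:,2]<.087)&(np.hypot(P[:,0]-.627,P[:,1]-.211)<.04)]
print(len(Q),Q.mean(0).round(4),Q.min(0).round(4),Q.max(0).round(4))
```

```text
[0.62695895 0.21232157 0.32671991] [0.5450071  0.21896301 0.293403  ] [ 0.3089383  -0.02283869 -0.95080783]
501 [6.247000e-01 2.118000e-01 7.750000e-02 2.752056e+02 2.224631e+02] [6.076e-01 1.923e-01 7.000e-02 2.500e+02 1.980e+02] [6.449e-01 2.306e-01 8.190e-02 3.000e+02 2.460e+02]
```

View pics/w1.png

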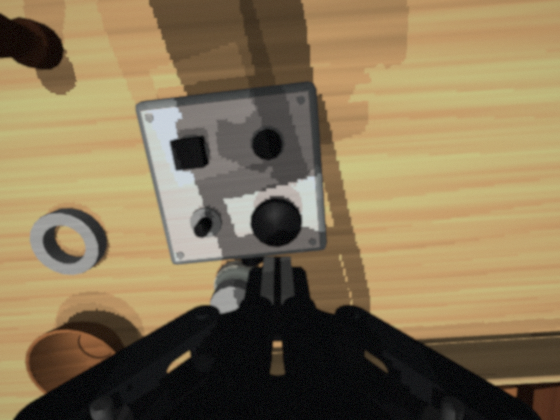

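The wrist view shows the mushroom head at (275,221), just ahead of the shut fingertips. It measures (0.626, 0.2115) with its top at about 0.080–0.082, and the TCP is above it to within 1 mm. Going down.

Emit:
step_arm(deltas=[0,0,2,0,0,0,-1,0,0,2,0,0,0,-1,0,0,1.5,0,0,0,-1,0,0,0.5,0,0,0,-1,0,0,0,0,0,0,-1,0,0,0,0,0,0,-1])

```text
time: 3.2
tcp_pos: [0.6271, 0.2116, 0.2657]
orientation: [0.11, 3.139, 0.0]
ft_force: [0.4, -0.1, 0.2]
grip_width: -0.0001
finger_force: 0.0
```

Emit:
step_arm(deltas=[0,0,0.3,0,0,0,-1,0,0,0.3,0,0,0,-1,0,0,0,0,0,0,-1,0,0,0,0,0,0,-1])

```text
time: 3.53
tcp_pos: [0.6268, 0.2114, 0.2589]
orientation: [0.111, 3.139, 0.0]
ft_force: [0.2, -0.2, 0.7]
grip_width: -0.0001
finger_force: 0.0
```

Emit:
step_arm(deltas=[0,0,0.2,0,0,0,-1,0,0,0.2,0,0,0,-1,0,0,0.2,0,0,0,-1,0,0,0,0,0,0,-1,0,0,0,0,0,0,-1])

```text
time: 3.95
tcp_pos: [0.6268, 0.2114, 0.2527]
orientation: [0.111, 3.14, -0.0]
ft_force: [-0.2, 0.1, 1.1]
grip_width: 0.0003
finger_force: 0.7
```

Emit:
step_arm(deltas=[0,0,0.2,0,0,0,-1,0,0,0.1,0,0,0,-1,0,0,0,0,0,0,-1,0,0,0,0,0,0,-1])

```text
time: 4.28
tcp_pos: [0.6269, 0.2115, 0.25]
orientation: [0.111, 3.139, 0.0]
ft_force: [-0.8, -0.9, 2.9]
grip_width: 0.0004
finger_force: 1.3
```

Emit:
step_arm(deltas=[0,0,0.2,0,0,0,-1,0,0,0.2,0,0,0,-1,0,0,0,0,0,0,-1,0,0,0,0,0,0,-1])

```text
time: 4.62
tcp_pos: [0.6269, 0.2115, 0.2459]
orientation: [0.111, 3.139, 0.0]
ft_force: [0.3, -0.9, 5.8]
grip_width: 0.0
finger_force: 2.2
```

Emit:
step_arm(deltas=[0,0,0.1,0,0,0,-1,0,0,0,0,0,0,-1,0,0,0,0,0,0,-1])

```text
time: 4.87
tcp_pos: [0.6269, 0.2115, 0.2452]
orientation: [0.111, 3.139, 0.0]
ft_force: [-0.6, -0.9, 6.3]
grip_width: -0.0001
finger_force: 2.9
```

Emit:
step_arm(deltas=[0,0,0.1,0,0,0,-1,0,0,0,0,0,0,-1,0,0,0,0,0,0,-1])

```text
time: 5.12
tcp_pos: [0.627, 0.2115, 0.245]
orientation: [0.111, 3.139, 0.0]
ft_force: [-3.1, -1.9, 9.9]
grip_width: 0.0
finger_force: 5.1
```

Fully down against the end stop: z stopped at 0.245 and the force jumped to 10 N. Now releasing.

Emit:
step_arm(deltas=[0,0,-0.4,0,0,0,-1,0,0,-0.5,0,0,0,-1,0,0,-0.6,0,0,0,-1,0,0,-2,0,0,0,-1,0,0,-2.5,0,0,0,-1,0,0,-3,0,0,0,-1,0,0,-3,0,0,0,-1,0,0,-2,0,0,0,-1])

```text
time: 5.78
tcp_pos: [0.6268, 0.2115, 0.3865]
orientation: [0.111, 3.138, 0.001]
ft_force: [0.8, 0.4, 0.7]
grip_width: -0.0001
finger_force: 0.0
```

Run:
```python
from h import *
w=grab("wrist")
print(r.get_state()["tcp_pos"])
P=np.array([np.r_[rng(w,u,v),u,v] for v in range(0,420,2) for u in range(0,560,2) if w["range_z"][v,u]>0])
for D in(.04,.01):
    Q=P[(P[:,2]>.062)&(P[:,2]<.087)&(np.hypot(P[:,0]-.627,P[:,1]-.211)<D)]
    print(len(Q),Q.mean(0).round(4),Q.max(0).round(4))
```

```text
[0.62772012 0.21170244 0.39108548]
329 [6.253000e-01 2.119000e-01 7.750000e-02 2.761155e+02 1.962979e+02] [6.459e-01 2.307e-01 8.180e-02 2.960e+02 2.160e+02]
88 [6.269000e-01 2.111000e-01 8.000000e-02 2.753864e+02 1.988636e+02] [6.361e-01 2.209e-01 8.180e-02 2.860e+02 2.080e+02]
```

Emit:
step_arm(deltas=[1.4,-3,0,0,0,0,-1,1.4,-3,0,0,0,0,-1,1.4,-3,0,0,0,0,-1,1.4,-3,0,0,0,0,-1,1.4,-3,0,0,0,0,-1,1.4,-3,0,0,0,0,-1,1.4,-3,0,0,0,0,-1,1.4,-3,0,0,0,0,-1])

```text
time: 6.5
tcp_pos: [0.4967, -0.0211, 0.383]
orientation: [-0.11, -3.138, -0.0]
ft_force: [0.5, -1.1, -0.8]
grip_width: -0.0
finger_force: 0.0
```

Emit:
step_arm(deltas=[1.4,-3,0,0,0,0,-1,1.4,-3,0,0,0,0,-1,1.4,-3,0,0,0,0,-1,1.4,-3,0,0,0,0,-1,1.4,-3,0,0,0,0,-1,1.4,-3,0,0,0,0,-1,0,0,0,0,0,0,-1,0,0,0,0,0,0,-1])

```text
time: 7.17
tcp_pos: [0.4007, -0.1948, 0.3832]
orientation: [-0.117, -3.139, -0.001]
ft_force: [0.5, 0.6, 0.5]
grip_width: -0.0
finger_force: 0.0
```

Run:
```python
from h import *
from scipy.spatial.transform import Rotation as Ro
w=grab("wrist"); save(w,"pics/w2.png")
s=r.get_state();print(s["time"],s["tcp_pos"],Ro.from_rotvec(s["orientation"]).as_matrix().round(3).tolist())
P=np.array([np.r_[rng(w,u,v),u,v] for v in range(0,420) for u in range(0,560) if w["range_z"][v,u]>0])
Q=P[(P[:,2]>.045)&(P[:,2]<.07)&(np.abs(P[:,0]-.45)<.05)&(np.abs(P[:,1]+.197)<.08)]
R=cv2.minAreaRect((Q[:,:2]*1000).astype(np.float32)); print(len(Q),Q.mean(0).round(4),R)
```

```text
7.2167 [ 0.40128974 -0.19388509  0.38328048] [[-0.997, 0.073, -0.001], [0.073, 0.997, 0.001], [0.001, 0.001, -1.0]]
1024 [ 4.475000e-01 -1.988000e-01  5.870000e-02  2.753291e+02  2.387412e+02] ((448.54205322265625, -198.851318359375), (93.65886688232422, 4.884905815124512), 86.38221740722656)
```

View pics/w2.png

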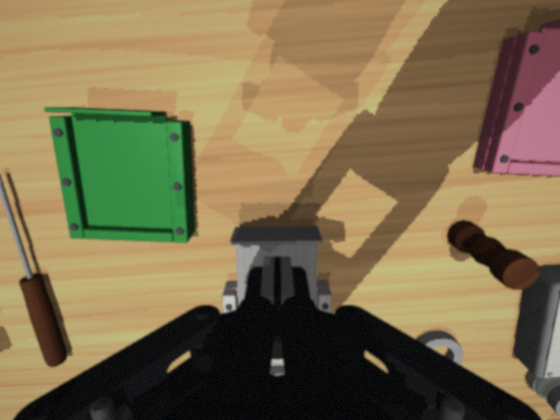

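The grey flange is at (276,234), straight ahead of the fingers and square to them, at (0.4485, -0.199). The stop button's top is back at 0.080. Now down outside the flange, then push.

Emit:
step_arm(deltas=[0,0,2.5,0,0,0,-1,0,0,2.5,0,0,0,-1,0,0,2.5,0,0,0,-1,0,0,2.5,0,0,0,-1,0,0,2.5,0,0,0,-1,0,0,2.5,0,0,0,-1,0,0,2,0,0,0,-1,0,-0.1,0.3,0,0,0,-1])

```text
time: 7.88
tcp_pos: [0.4004, -0.192, 0.2068]
orientation: [-0.107, -3.134, -0.007]
ft_force: [0.5, 1.2, 0.1]
grip_width: 0.0003
finger_force: 0.0
```

Emit:
step_arm(deltas=[-1,0,0,0,0,0,-1,-1,0,0,0,0,0,-1,-0.7,0,0,0,0,0,-1,-0.5,0,0,0,0,0,-1,-0.5,0,0,0,0,0,-1,-0.5,0,0,0,0,0,-1,-0.5,0,0,0,0,0,-1])

```text
time: 8.47
tcp_pos: [0.4488, -0.1981, 0.211]
orientation: [-0.111, -3.139, 0.0]
ft_force: [-2.1, 0.7, 3.1]
grip_width: 0.0003
finger_force: 1.5
```

Emit:
step_arm(deltas=[-0.6,0,0,0,0,0,-1,-0.6,0,0,0,0,0,-1,-0.6,0,0,0,0,0,-1,-0.6,0,0,0,0,0,-1,-0.6,0,0,0,0,0,-1,-0.6,0,0,0,0,0,-1,-0.6,0,0,0,0,0,-1,-0.5,0,0,0,0,0,-1])

```text
time: 9.13
tcp_pos: [0.496, -0.2013, 0.2106]
orientation: [-0.111, -3.14, -0.001]
ft_force: [-3.3, 1.5, 1.9]
grip_width: 0.0006
finger_force: 1.5
```

Emit:
step_arm(deltas=[-0.2,0,0,0,0,0,-1,-0.2,0,0,0,0,0,-1,0,0,0,0,0,0,-1,0,0,0,0,0,0,-1])

```text
time: 9.47
tcp_pos: [0.4996, -0.2018, 0.2108]
orientation: [0.111, 3.138, -0.001]
ft_force: [-0.4, 0.3, -0.8]
grip_width: 0.0002
finger_force: 0.0
```

Emit:
step_arm(deltas=[-0.2,0,0,0,0,0,-1,-0.2,0,0,0,0,0,-1,-0.2,0,0,0,0,0,-1,0,0,0,0,0,0,-1])

```text
time: 9.8
tcp_pos: [0.5056, -0.2022, 0.2108]
orientation: [0.111, 3.139, -0.0]
ft_force: [-1.6, -0.3, -0.4]
grip_width: 0.0004
finger_force: 0.7
```

Emit:
step_arm(deltas=[-0.2,0,0,0,0,0,-1,0,0,0,0,0,0,-1])

```text
time: 9.97
tcp_pos: [0.5076, -0.2023, 0.2107]
orientation: [0.111, 3.139, -0.0]
ft_force: [-1.8, 0.3, 0.6]
grip_width: -0.0003
finger_force: 0.7
```

Emit:
step_arm(deltas=[-0.2,0,0,0,0,0,-1,-0.1,0,0,0,0,0,-1,0,0,0,0,0,0,-1])

```text
time: 10.22
tcp_pos: [0.5095, -0.2024, 0.2106]
orientation: [-0.11, -3.136, -0.001]
ft_force: [-9.5, -0.6, 5.1]
grip_width: 0.0001
finger_force: 4.4
```

Emit:
step_arm(deltas=[-0.2,0,0,0,0,0,-1,0,0,0,0,0,0,-1])

```text
time: 10.38
tcp_pos: [0.5103, -0.2025, 0.2103]
orientation: [-0.11, -3.132, -0.002]
ft_force: [-16.2, 0.3, 11.6]
grip_width: -0.0002
finger_force: 8.5
```

The force rises against the end stop, so the blade is shut. Withdrawing and looking.

Emit:
step_arm(deltas=[0.5,0,0,0,0,0,-1,1.5,0,0,0,0,0,-1,2,0,0,0,0,0,-1,2,0,0,0,0,0,-1,0,0,-3,0,0,0,-1,0,0,-3,0,0,0,-1,0,0,-3,0,0,0,-1,0,0,-3,0,0,0,-1])

```text
time: 11.05
tcp_pos: [0.4526, -0.1982, 0.3323]
orientation: [0.111, 3.138, -0.0]
ft_force: [0.1, -0.3, 0.4]
grip_width: 0.0003
finger_force: 0.0
```

Emit:
step_arm(deltas=[0,0,-3,0,0,0,-1,2,0,-3,0,0,0,-1,0,0,0,0,0,0,-1,0,0,0,0,0,0,-1])

```text
time: 11.38
tcp_pos: [0.433, -0.1972, 0.3934]
orientation: [0.111, 3.134, -0.005]
ft_force: [0.1, -0.5, 0.1]
grip_width: 0.0002
finger_force: 0.0
```

Run:
```python
from h import *
s=grab("scene"); save(s,"pics/s2.png"); 
for n,im,(x0,y0,x1,y1) in(("s",s,(182,150,265,226)),):
    P=np.array([rng(im,u,v) for v in range(y0,y1) for u in range(x0,x1) if im["range_z"][v,u]>0])
    Q=P[(P[:,2]>.048)&(P[:,2]<.07)&(P[:,0]<.56)]; print(n,len(Q),Q.mean(0).round(4),cv2.minAreaRect((Q[:,:2]*1000).astype(np.float32)))
print(r.get_state()["tcp_pos"],r.get_state()["ft_force"])
```

```text
s 103 [ 0.5226 -0.2014  0.0606] ((522.04248046875, -203.42144775390625), (92.91071319580078, 7.086517810821533), 86.55477905273438)
[ 0.43271493 -0.19689597  0.39143054] [ 0.7200947  -0.81831629  1.01699325]
```

View pics/s2.png

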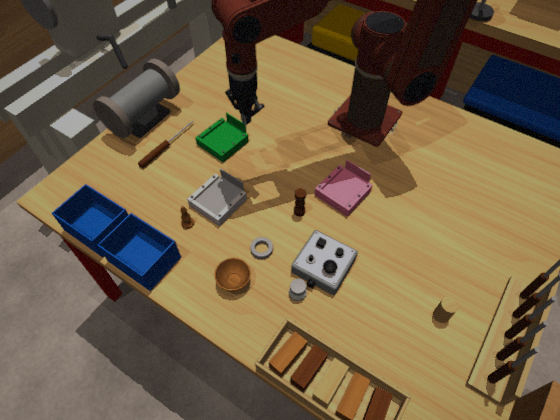

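The gate at (218,198) is shut: the port is covered and the flange stands at 0.522, at the frame's edge. All bystanders stand where they were, and the arm is clear. Handing in.

```bash
python3 -c "
from plant import order
print(order.hand_in())"
```

```text
the job is handed in; nothing more can be done
None
```

The stop button was pressed fully down and came back up, then the gate blade was pushed shut against its end stop; the arm is clear of everything and the job is handed in.

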